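# Shim and wedge a blank tight in the carving jig, and hold it

### The arm

A 6-joint arm with a two-finger parallel gripper is mounted at the origin on the work surface; the furniture and walls round the work are solid. World frame = base frame: x ahead of the robot, y to its left, z up, the work surface at z = 0. Lengths are in m, angles in rad, forces in N, time in s.
With the tool pointing down it reaches from about 0.425 to 0.95 m from the base axis. Payload 14.7 kg.
Tool frame: the origin (TCP) lies on the centre line of the jaws, within the pads' length; the fingertips stand 19 mm ahead of it and the grasp point (between the pads) is the TCP; z points along the fingers, y is the direction in which the jaws open and shut (so a half turn about z gives the same grasp; the last joint's range is limited). The gripper opens to 85 mm and grips with 20 to 120 N. Pads are 22 mm wide; open, the fingers measure 114 mm over their backs; the gripper's body (76 mm by 85 mm) begins 54 mm behind the grasp point. The pads swing forward as they close: fully open they stand 13 mm farther back than shut.
Start: joints at [1.197, 0.48, 1.596, -0, 1.065, -0.047], TCP at [0.209, 0.616, 0.25] pointing down, gripper open.
Joint ranges: [-2.75, 2.75], [-0.82, 2.05], [0.23, 2.67], [-1.56, 4.7], [0.09, 2.69], [-2.92, 2.92]. Speed limits (rad/s): [1.89, 1.89, 2.39, 3.01, 3.01, 3.01].

### API

Orientations are given as a unit quaternion [w, x, y, z].
In Python, from rig import robot, vision, finish_job gives the robot as it stands. The module is installed in compiled form; this text tells all that it offers.
- The arm moves only by the tool servo_tool, never from a script. Its argument "series" is text: rows parted by semicolons, each of 7 numbers parted by spaces: the opening in per cent of the stroke, from 0 (shut) to 100 (fully open), then the shift along the tool's x, y, z in m, then the turn, a rotation vector about the tool's x, y, z in rad. A call has exactly 8 rows; each row is the pose to reach, as a shift and turn from the pose measured when the call began, along the tool's axes at that moment; what a row does not reach only later rows make up. A row lasts 1/8 s, in which the tool goes at most 62.5 mm and 10.7 degrees, less where a joint would pass 70% of its speed; a pose out of reach is approached as far as the arm can. A call with a gripper value outside its range is refused whole. The fingers move at their own pace and stop on an object; "force" is the grip in N (left out, the last holds). Time passes only in rows, so rows that repeat a pose let the fingers close, or fill a call up. It gives the time, the measured TCP pose, the force and the opening at its end, in the units of the state.
- robot.get_state(): the state, without advancing time (a new reading comes with each control period).
- vision.read_camera(name): name is "side" or "top" or "wrist"; returns a dict with "pixels" (400x640x3 uint8, red, green, blue), "depth" (400x640 float32, m along the optical axis (not along the pixel's ray), 0 where there is no reading), "vfov" (degrees; the focal length in pixels is half the picture's height over the tangent of half this angle, whatever the lens; pixels are square), "cx", "cy" (the principal point, pixels), "dist" ([k1, k2, p1, p2, k3] as OpenCV has them; the pictures are not rectified), "R" (3x3) and "t" (3): a world point X has camera coordinates R X + t. Camera axes: x right, y down, z forward; pixel columns grow to the right and rows downward; lengths in m; the calibration is good to about 2 mm. A picture is of the moment at which its call begins.
- finish_job(): hands the job in, once; it reports no verdict.
The state is a dict: "clock": time; "joint_pos": joint angles; "qd": joint speeds; "effort": joint torques, N m; "position": TCP position; "tcp_rot": TCP orientation; "ft_force": force on the tool from outside, world axes, zero at the start; "torque": the same for the moment, N m; "grip_width": opening from 0.0 (shut) to 1.0 (fully open).
Only numpy, scipy, OpenCV 4.12 (cv2) and the standard library are available. Lean on these libraries where they do the work, as an engineer would, in place of code of your own. Each camera call takes 0.05 s, during which the arm holds its last target. There are 200 camera calls.

### The job

Make the wood blank fast in the jig for carving: stand aluminium packers upright on the board in the gap beside it, one or both, as many as it takes for the wedge to bite before its foot reaches the board, and leave a packer you do not need in its rack slot. Then set the wooden wedge between the packers and the sloping jaw and push it down until you feel the whole stack go tight against the end stop. Finish holding: keep the wedge gripped and pressed down, with nothing else in the gripper, and leave the turned pieces standing nearby alone.

Things in the scene. Friction and masses are not known exactly. Their poses are not given: they have to be found in the camera images.
- jig: fixed plywood raised base of the wedging jig, 84 x 205 mm, 75 mm high; origin at the centre of its underside, z up, board surface at z = +75 mm. Its y axis is the stack axis: from -y to +y stand the dark wooden end stop, the wood blank, the open gap and the dark sloping jaw. A microscope head hangs in front of the robot, to the right of the work (lowest point 0.26 m up): keep the arm clear of it
- end_stop: fixed dark wooden block at the -y end of the jig, 64 wide (x), 22 thick, 46 mm high above the board; origin on the board at the middle of the face that the blank stands against (jig y = -0.060)
- blank: loose sawn light wood blank, the work to be held, 50 x 52 (along the stack axis) x 48 mm high, standing on the jig board against the end stop with up to 1 mm of play; origin at the centre of its underside
- jaw (a joint): position of the sloping jaw along jig +y, 0 to 0.014 m; it is clamped by its nuts and does not move in the task. The gap at board level between the blank (pushed against the end stop) and the foot of the jaw face is 0.015 + this value (15 to 29 mm)
- jaw_foot (a point): middle of the foot of the jaw's sloping face, at board level. The face is 64 mm wide and 46 mm high and leans away from the blank: it recedes 0.35 mm along jig +y per mm of height
- rack: fixed wooden rack 80 x 200 mm, 76 mm high, three slots side by side along its y: the two packers (either order) at -y and in the middle, the wedge at +y; origin at the centre of its underside; slot floors at z = 0.050. Slots have about 1.5 mm clearance and are about 26 mm deep. Rack and jig axes differ by less than 0.25 rad
- slot_1 (a point): floor of the -y packer slot of the rack
- slot_2 (a point): floor of the middle packer slot of the rack
- packer_a: loose aluminium packer (shim plate), 60 g: plate 64 (x) x 8 thick (y) x 50 mm high with a handle tab on its upper edge, 20 wide x 8 thick, 36 mm tall (overall height 86 mm), centred 22 mm from the middle towards its own +x; origin at the centre of its underside. Grasp the tab across its 8 mm thickness, fingertips above the plate
- packer_a_tab (a point): top centre of packer_a's tab
- packer_b: second aluminium packer, the same but with the tab 22 mm towards its own -x, so that the tabs stand clear of one another when both packers are in the gap unturned
- packer_b_tab (a point): top centre of packer_b's tab
- wedge: loose light wood wedge, 90 g, 60 mm wide (x); face at y = -8 mm upright, other face slopes from y = +8 mm at the foot out by 0.35 mm per mm of height, like the jaw, and goes to jig +y (as in the rack); foot 16 mm thick, wedge part 50 mm high, then a handle post 22 (x) x 12 (y) mm, centred at y = +2 mm, to 116 mm height. Origin: centre of the foot. Push it down with 15 to 25 N to tighten
- wedge_top (a point): top centre of the wedge's handle post. With r = gap at board level less 8 mm per packer, the wedge binds with its foot (16 mm - r) / 0.35 above the board: one packer suits gaps up to about 22 mm, two suit gaps from 22 mm
- finial: loose turned wooden finial, 34 mm wide, 83 mm high, bystander; origin under its centre
- knob_blank: loose turned brown wooden knob, 38 mm wide, 40 mm high, bystander; origin under its centre
- cylinder_plug: loose pale beech cylinder, 35 mm wide, 39 mm high, bystander; origin under its centre
Things that resemble listed ones, but are neither listed nor needed, are in the scene too. Leave any green or red look-alike of the blank alone.

How it is judged:
By the outcome, as a careful person would: the job done as asked, in the order asked, and still so for the second after the job is handed in, while the arm keeps its last pose, push and grip.
It also fails if it takes over 64 s, if anything falls off the work surface, if the arm or the gripper's body presses on something with over 40 N, if the wrist force passes 120 N, or if a joint passes its speed limit or range.

## Working session

There is one attempt and no reset: what is moved stays moved. The work goes in short steps, Python scripts to look and compute and a tool call to move; the robot and the scene stay as the last step left them, time stands still between calls to the robot, and variables do not carry over. Pictures are saved under pics/ and viewed, about 8 in all and at most 12, crops included, and the job is handed in when it is done.

Besides the shell and the picture viewer there is one more tool, called after "Call:" by a JSON object that holds its "name" and its "arguments". servo_tool: Moves the arm, as the interface text tells. Its arguments: {"type":"object","properties":{"series":{"type":"string"},"force":{"type":"number"}},"required":["series"]}

```bash
mkdir -p pics; cat > h.py <<'E'
import numpy as np, cv2, pickle
from rig import robot, vision, finish_job
def cam(n,save=None):
    c=vision.read_camera(n)
    if save:
        cv2.imwrite(f'pics/{save}.png',c['pixels'][:,:,::-1]); pickle.dump(c,open(f'pics/{save}.pkl','wb'))
    return c
def load(s): return pickle.load(open(f'pics/{s}.pkl','rb'))
def K(c):
    f=200/np.tan(np.radians(c['vfov'])/2); return np.array([[f,0,c['cx']],[0,f,c['cy']],[0,0,1.]])
def cloud(c):
    h,w=c['depth'].shape; v,u=np.mgrid[:h,:w]
    p=cv2.undistortPointsIter(np.stack([u,v],-1).reshape(-1,1,2).astype(np.float64),K(c),np.array(c['dist'],float),None,None,(3,30,1e-9)).reshape(h,w,2)
    z=c['depth'][...,None]; X=np.concatenate([p*z,z],-1)
    return (X-np.array(c['t']))@np.array(c['R'])   # world
def ray(c,u,v,z):
    p=cv2.undistortPointsIter(np.array([[[u,v]]],float),K(c),np.array(c['dist'],float),None,None,(3,30,1e-9)).ravel()
    R=np.array(c['R']);d=R.T@np.array([p[0],p[1],1]);o=-R.T@np.array(c['t'])
    return o+d*(z-o[2])/d[2]
def px(c,X):
    r,_=cv2.Rodrigues(np.array(c['R'],float)); return cv2.projectPoints(np.array(X,float).reshape(-1,1,3),r,np.array(c['t'],float),K(c),np.array(c['dist'],float))[0].reshape(-1,2)
E
python3 - <<'E'
from h import *
print(robot.get_state())
for n in ['side','top','wrist']:
    c=cam(n,n+'0'); print(n,c['vfov'],c['dist'],-np.array(c['R']).T@np.array(c['t']))
a=cv2.imread('pics/side0.png');b=cv2.imread('pics/top0.png')
E
```

```text
{'clock': 0.0, 'joint_pos': array([ 1.19745490e+00,  4.80810964e-01,  1.59690228e+00, -6.88107376e-06,
        1.06513060e+00, -4.65999729e-02]), 'qd': array([ 0.00117147,  0.00036502, -0.0001144 , -0.00063681,  0.00088361,
        0.00033543]), 'effort': array([ 1.83632415e-03, -9.50676227e+01, -4.30198324e+01,  2.60279294e-04,
        1.23512739e-02,  1.39890280e-04]), 'position': array([0.20845285, 0.6152277 , 0.24967535]), 'tcp_rot': array([-1.27451324e-04,  1.62643291e-01,  9.86684736e-01, -6.12485105e-04]), 'ft_force': array([ 0.49620529, -0.04244527,  0.35221436]), 'torque': array([ 0.07592589, -0.00142308, -0.01208657]), 'grip_width': 0.9997585999855191}
side 43.48368072688869 [0.01587151 0.         0.         0.         0.        ] [ 0.25952753 -0.67865026  0.55647465]
top 47.86894508724995 [-0.07047816  0.          0.          0.          0.        ] [0.40297889 0.1719107  1.08872657]
wrist 70.97452160958012 [-0.03568556  0.          0.          0.          0.        ] [0.13372647 0.64021753 0.37245109]
```

View pics/top0.png

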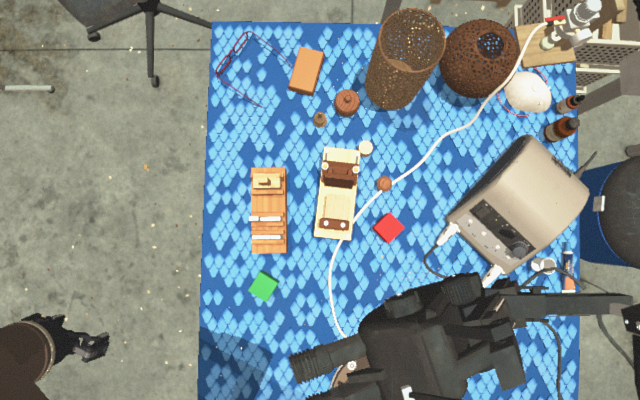

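View pics/side0.png

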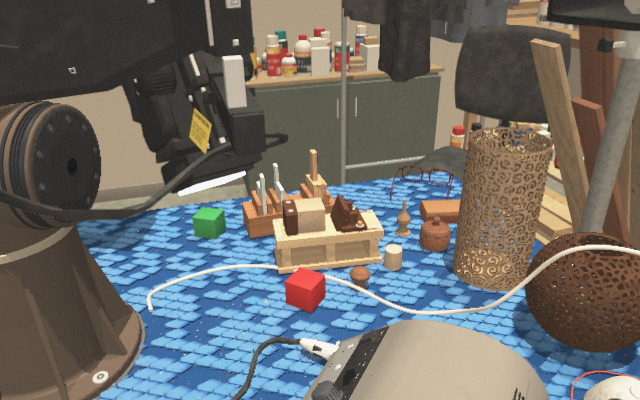

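The top view shows the rack at about (268,210), with the wedge at (267,182) and packers at (266,219) and (266,237). The jig is at (338,195), with the end stop at (335,225), the blank at about (337,200) and the jaw at (341,172). Next is an enlarged crop with geometry.

```bash
python3 - <<'E'
from h import *
c=load('top0'); P=cloud(c)
crop=c['pixels'][140:265,240:400,::-1]
cv2.imwrite('pics/crop1.png',cv2.resize(crop,None,fx=5,fy=4.8,interpolation=cv2.INTER_CUBIC)[:600])
np.set_printoptions(precision=3,suppress=True)
for (u,v) in [(337,200),(335,225),(268,210),(267,182),(266,219),(266,237),(341,172),(337,185),(324,235),(350,237),(356,152),(325,150)]:
    print(u,v,P[v,u])
# base corners: rectangles of points at top height
for nm,(x0,x1,y0,y1),(z0,z1) in [('jig',(310,365,140,245),(.07,.08)),('rack',(243,295,160,260),(.071,.081)),('packtab',(243,295,205,260),(.12,.15)),('plates',(243,295,205,260),(.095,.11)),('wedgetop',(243,295,160,205),(.155,.18)),('blank',(310,365,140,245),(.118,.128))]:
    Q=P[y0:y1,x0:x1].reshape(-1,3); Q=Q[(Q[:,2]>z0)&(Q[:,2]<z1)]
    if len(Q)<3: print(nm,len(Q));continue
    r=cv2.minAreaRect(Q[:,:2].astype(np.float32)*1000); print(nm,len(Q),r,Q.mean(0))
E
```

```text
337 200 [0.471 0.138 0.122]
335 225 [0.417 0.141 0.123]
268 210 [0.449 0.294 0.052]
267 182 [0.502 0.284 0.164]
266 219 [0.427 0.292 0.098]
266 237 [0.388 0.291 0.097]
341 172 [0.536 0.129 0.088]
337 185 [0.507 0.137 0.092]
324 235 [0.395 0.163 0.075]
350 237 [0.392 0.105 0.077]
356 152 [0.584 0.095 0.079]
325 150 [0.587 0.165 0.077]
jig 1578 ((490.29876708984375, 136.40635681152344), (84.13118743896484, 205.4244384765625), 84.61824798583984) [0.489 0.138 0.075]
rack 853 ((453.03558349609375, 294.3272399902344), (162.59744262695312, 73.84996032714844), 2.5966615676879883) [0.433 0.293 0.076]
packtab 75 ((407.8763122558594, 291.0696105957031), (78.3675537109375, 16.86020278930664), 51.5015983581543) [0.409 0.292 0.135]
plates 142 ((408.4846496582031, 291.52862548828125), (47.52534484863281, 63.69105911254883), 4.724679470062256) [0.411 0.292 0.1  ]
wedgetop 66 ((506.5928039550781, 294.8003845214844), (11.5538911819458, 20.776302337646484), 3.266869068145752) [0.507 0.295 0.166]
blank 965 ((468.3180847167969, 138.423828125), (63.402130126953125, 120.01122283935547), 84.7171859741211) [0.454 0.139 0.122]
```

View pics/crop1.png

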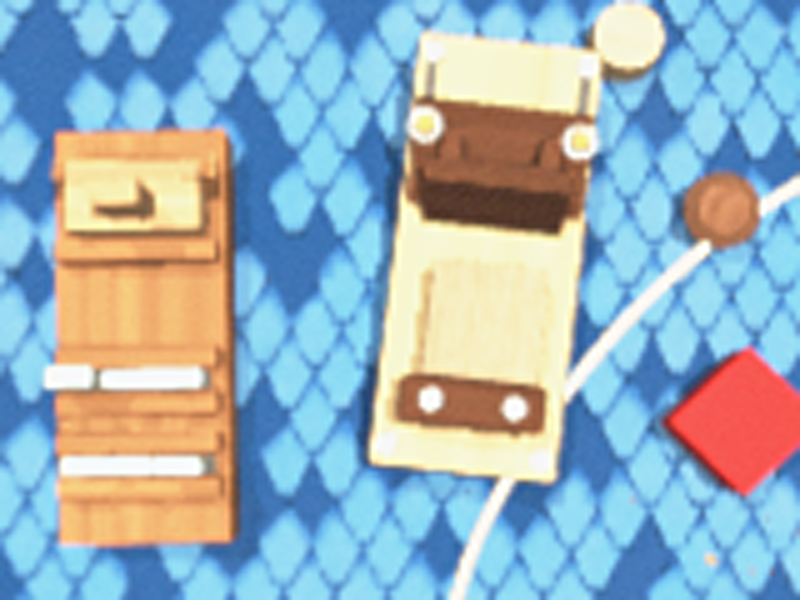

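```bash
python3 - <<'E'
from h import *
np.set_printoptions(precision=3,suppress=True,linewidth=150)
Q=np.concatenate([cloud(load(n)).reshape(-1,3)[load(n)['depth'].ravel()>0] for n in('top0','side0')])
Q=Q[(Q[:,2]>.2)&(Q[:,2]<1.1)&(abs(Q[:,0]-.3)<.6)&(abs(Q[:,1])<.7)]
print('cells rows x -0.3..0.9 step.05, cols y .7..-.7 step .05: min z / cm')
for nm,f in(('min',np.min),('max',np.max)):
    print(nm)
    for x in np.arange(-.15,.9,.05):
        r=[]
        for y in np.arange(.65,-.7,-.05):
            m=(abs(Q[:,0]-x)<.025)&(abs(Q[:,1]-y)<.025); r.append('%3d'%(100*f(Q[m,2])) if m.sum()>2 else '  .')
        print('%5.2f'%x,''.join(r))
# gap: foot of jaw rays
c=load('top0')
import math
a=math.radians(-5.4); ey=np.array([math.cos(a),math.sin(a)]); ex=np.array([-ey[1],ey[0]])*-1; o=np.array([.4903,.1364])
for n,u,v,z in [('jawfoot',240+420/5,140+218/4.8,.075),('jawfoot',240+565/5,140+232/4.8,.075),('blankfar',240+490/5,140+260/4.8,.123),('stopfar',240+470/5,140+377/4.8,.121)]:
    d=ray(c,u,v,z)[:2]-o; print(n,d@ex,d@ey)
P=cloud(c)
J=P[140:265,300:380].reshape(-1,3); d=J[:,:2]-o; jx,jy=d@ex,d@ey
# jaw face: z vs jy
m=(abs(jx)<.025)&(J[:,2]>.072)&(J[:,2]<.13)
for lo in np.arange(-.085,.06,.003):
    k=m&(jy>=lo)&(jy<lo+.003)
    if k.sum(): print('%.3f'%lo,k.sum(),'%.3f %.3f'%(np.median(J[k,2]),J[k,2].min()),end=' | ')
E
```

```text
cells rows x -0.3..0.9 step.05, cols y .7..-.7 step .05: min z / cm
min
-0.15   .  .  .  .  .  .  .  .  .  .  .  .  .  .  .  .  .  .  .  .  .  .  .  .  .  .  .
-0.10   .  .  .  .  .  .  .  .  .  .  .  .  .  .  .  .  .  .  .  .  .  .  .  .  .  .  .
-0.05   .  .  .  .  .  .  .  .  .  .  .  .  .  .  .  .  .  .  .  .  .  .  .  .  .  .  .
 0.00   .  .  .  .  .  .  .  .  .  .  .  .  .  .  . 20  .  .  .  .  .  .  .  .  .  .  .
 0.05   .  .  .  .  .  .  .  .  .  .  .  .  .  . 20 20  .  .  .  .  .  .  .  .  .  .  .
 0.10   .  .  .  .  .  .  .  .  .  .  .  .  . 20 20 25  .  .  .  .  .  .  .  .  .  .  .
 0.15   . 41 29  .  .  .  .  .  .  .  .  . 31 25  .  .  .  .  . 46 39  .  .  .  .  .  .
 0.20  24 30 24  . 61  .  .  .  . 46 45 45 37 26 25 36  .  . 47 38 38  .  .  .  .  .  .
 0.25  24 36 42 58 61  .  .  .  . 45 46 44 50 44 25 27 31  . 39 38  .  .  .  .  .  .  .
 0.30   .  .  .  .  .  .  .  .  .  .  . 38 33 25 25 28 33 40 39 40  .  .  .  .  .  .  .
 0.35   .  .  .  .  .  .  .  .  .  .  .  . 47 35 40 29 35 36 39  .  .  .  .  .  .  .  .
 0.40   .  .  .  .  .  .  .  .  .  .  .  .  .  .  .  .  .  .
[... 3328 characters left out ...]
 | -0.028 36 0.123 0.075 | -0.025 31 0.123 0.075 | -0.022 36 0.123 0.076 | -0.019 31 0.123 0.120 | -0.016 31 0.123 0.102 | -0.013 32 0.123 0.119 | -0.010 24 0.122 0.073 | -0.007 1 0.080 0.080 | -0.004 25 0.075 0.072 | -0.001 27 0.075 0.073 | 0.002 29 0.076 0.073 | 0.005 25 0.076 0.073 | 0.008 26 0.075 0.073 | 0.011 37 0.078 0.072 | 0.014 36 0.087 0.078 | 0.017 41 0.095 0.087 | 0.020 39 0.103 0.096 | 0.023 45 0.113 0.106 | 0.026 36 0.120 0.115 | 0.029 30 0.120 0.116 | 0.032 29 0.119 0.116 | 0.035 31 0.118 0.115 | 0.038 7 0.116 0.111 | 0.041 22 0.101 0.083 | 0.044 31 0.088 0.082 | 0.047 27 0.086 0.081 | 0.050 34 0.086 0.084 | 0.053 22 0.085 0.082 | 0.056 26 0.086 0.082 | 0.059 28 0.085 0.081 |
```

```bash
python3 - <<'E'
from h import *
np.set_printoptions(precision=2,suppress=True,linewidth=150)
c=load('top0');P=cloud(c)
a=cv2.resize(c['pixels'][255:400,270:620,::-1],None,fx=2,fy=2,interpolation=cv2.INTER_CUBIC)
s=load('side0'); b=cv2.resize(s['pixels'][0:210,0:350,::-1],None,fx=1.4,fy=1.4,interpolation=cv2.INTER_CUBIC)
out=np.zeros((600,700,3),np.uint8); out[:290]=a; out[300:594,:490]=b; cv2.imwrite('pics/crop2.png',out)
print('top')
for v in range(275,400,15):
    print(v,' '.join('%d:(%.2f %.2f %.2f)'%(u,*P[v,u]) for u in range(290,620,40)))
P=cloud(s);print('side')
for v in range(5,200,20):
    print(v,' '.join('%d:(%.2f %.2f %.2f)'%(u,*P[v,u]) for u in range(10,290,40)))
print(px(s,[[.209,.616,.25],[0,0,.3]]))
w=load('wrist0');W=cloud(w)[w['depth']>0]
E
```

```text
top
275 290:(0.30 0.24 -0.00) 330:(0.30 0.15 0.01) 370:(0.30 0.05 -0.00) 410:(0.30 -0.05 -0.00) 450:(0.34 -0.02 0.41) 490:(0.31 -0.23 0.03) 530:(0.31 -0.34 -0.00) 570:(0.34 -0.22 0.39) 610:(0.25 -1.04 -0.74)
290 290:(0.26 0.24 -0.01) 330:(0.26 0.15 0.01) 370:(0.26 0.05 -0.00) 410:(0.31 0.02 0.34) 450:(0.32 -0.02 0.44) 490:(0.32 -0.08 0.43) 530:(0.32 -0.15 0.42) 570:(0.27 -0.44 0.00) 610:(0.18 -1.03 -0.74)
305 290:(0.22 0.24 -0.01) 330:(0.23 0.14 0.00) 370:(0.23 0.05 -0.00) 410:(0.31 0.06 0.51) 450:(0.30 -0.02 0.44) 490:(0.31 -0.06 0.48) 530:(0.30 -0.13 0.44) 570:(0.30 -0.19 0.44) 610:(0.30 -0.26 0.44)
320 290:(0.19 0.24 0.00) 330:(0.19 0.14 0.00) 370:(0.28 0.10 0.46) 410:(0.30 0.06 0.53) 450:(0.28 -0.01 0.46) 490:(0.30 -0.04 0.53) 530:(0.28 -0.14 0.42) 570:(0.20 -0.44 -0.00) 610:(0.06 -1.04 -0.74)
335 290:(0.15 0.24 0.00) 330:(0.16 0.14 -0.00) 370:(0.27 0.10 0.49) 410:(0.28 0.06 0.53) 450:(0.28 0.02 0.55) 490:(0.30 -0.01 0.62) 530:(0.16 -0.34 0.00) 570:(0.16 -0.44 0.00) 610:(-0.00 -1.04 -0.75)
350 290:(0.12 0.24 -0.00) 330:(0.24 0.16 0.48) 370:(0.25 0.10 0.48) 410:(0.26 0.06 0.53) 45
[... 1596 characters left out ...]
210:(0.28 -0.14 0.41) 250:(0.31 -0.27 0.44)
125 10:(0.07 -0.07 0.38) 50:(0.11 -0.06 0.38) 90:(0.13 0.02 0.35) 130:(-0.06 2.17 -0.32) 170:(0.24 -0.08 0.37) 210:(0.28 -0.16 0.39) 250:(0.31 -0.29 0.43)
145 10:(0.07 -0.09 0.37) 50:(0.10 -0.07 0.36) 90:(0.13 0.00 0.33) 130:(-0.07 2.15 -0.42) 170:(0.23 -0.09 0.35) 210:(0.28 -0.15 0.36) 250:(0.31 -0.29 0.41)
165 10:(0.06 -0.10 0.35) 50:(0.10 -0.08 0.34) 90:(0.13 -0.01 0.30) 130:(-0.10 2.16 -0.55) 170:(0.23 -0.06 0.31) 210:(0.28 -0.12 0.33) 250:(0.33 -0.08 0.31)
185 10:(0.06 -0.11 0.33) 50:(0.10 -0.09 0.31) 90:(0.12 -0.02 0.28) 130:(-0.12 2.17 -0.67) 170:(0.24 -0.30 0.39) 210:(0.28 -0.08 0.28) 250:(0.53 1.74 -0.57)
[[162.55  86.82]
 [-14.31 175.97]]
```

View pics/crop2.png

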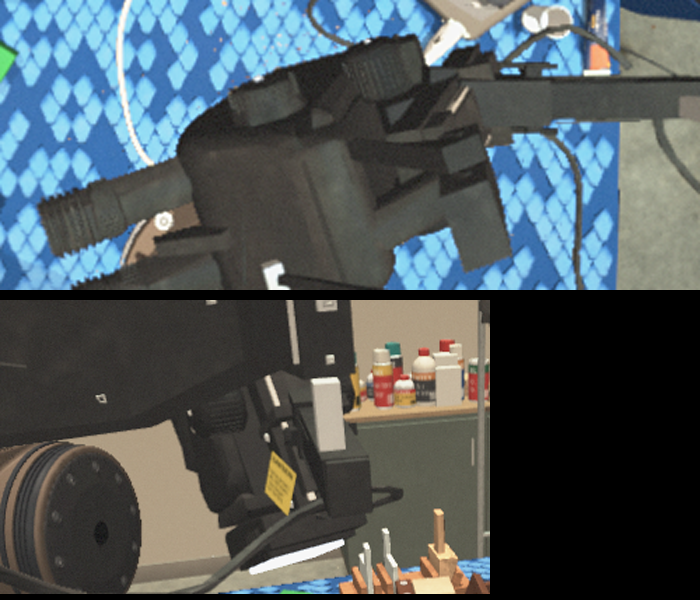

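The microscope head sits at about x 0.15–0.37, y −0.3 to 0.2, z 0.25–0.62. I'll go halfway first and fit the arm geometry to check clearance. 

Candidates for each thing I want (top view):
- **Blank:** the light block in the jig at (337,200). The red cube at (389,228) and the green cube at (264,286) are look-alikes, to be left alone.
- **Packers:** white plates at (266,219) and (266,237).
- **Wedge:** the light piece at (267,182).

Call:
{"name": "servo_tool", "arguments": {"series": "40 -0.187 -0.111 -0.05 0 0 0.6;40 -0.187 -0.111 -0.05 0 0 0.6;40 -0.187 -0.111 -0.05 0 0 0.6;40 -0.187 -0.111 -0.05 0 0 0.6;40 -0.187 -0.111 -0.05 0 0 0.6;40 -0.187 -0.111 -0.05 0 0 0.6;40 -0.187 -0.111 -0.05 0 0 0.6;40 -0.187 -0.111 -0.05 0 0 0.6", "force": 40}}

```text
clock: 1.15
position: [0.3493, 0.4508, 0.2996]
tcp_rot: [-0.0, 0.446, 0.895, -0.001]
ft_force: [0.8, 0.5, -0.1]
grip_width: 0.402
```

```bash
python3 - <<'E'
from h import *
from scipy.optimize import least_squares
np.set_printoptions(precision=4,suppress=True,linewidth=150)
s=robot.get_state(); q=s['joint_pos']; print(q,np.arctan2(s['position'][1],s['position'][0]))
D=[([1.19745,.480811,1.596902,0,1.06513],[.20845,.61523,.24968]),(q,s['position'])]
def f(p):
    e=[]
    for j,x in D:
        e+=[p[0]+p[1]*np.sin(j[1])+p[2]*np.sin(j[1]+j[2])-np.hypot(x[0],x[1]), p[3]+p[1]*np.cos(j[1])+p[2]*np.cos(j[1]+j[2])-x[2]]
    return e
r=least_squares(f,[0,.42,.42,.1]); print('r0,L1,L2,h-d',r.x,r.cost)
c=cam('wrist','wrist1'); c2=cam('top','top1'); P=cloud(c2)
Q=P[(P[...,2]>.25)&(c2['depth']>0)]; 
a=np.arctan2(s['position'][1],s['position'][0]); rr=Q[:,0]*np.cos(a)+Q[:,1]*np.sin(a); tt=-Q[:,0]*np.sin(a)+Q[:,1]*np.cos(a)
for x in np.arange(0,.7,.05):
    print('%.2f'%x,['%3d'%(100*Q[m,2].max()) if (m:=(abs(rr-x)<.025)&(abs(tt-y)<.015)).sum()>2 else '  .' for y in np.arange(.18,-.2,-.03)])
for t,z in[(ray(load('top0'),254,218.5,.136),'tab2')]: print(z,t)
print(px(c,[[.427,.292,.1],[.49,.136,.075],[.507,.295,.166]]))
E
```

```text
[ 0.8585  0.3216  1.7221 -0.0003  1.0992  0.2132] 0.9114715565438944
r0,L1,L2,h-d [-0.01    0.5901  0.4423 -0.0587] 2.24885101121185e-19
0.00 ['  .', '  .', '  .', '  .', '  .', '  .', '  .', '  .', '  .', '  .', '  .', '  .', '  .']
0.05 ['  .', '  .', '  .', '  .', '  .', '  .', '  .', '  .', '  .', '  .', '  .', '  .', '  .']
0.10 ['  .', '  .', '  .', '  .', '  .', '  .', '  .', '  .', '  .', '  .', '  .', '  .', ' 54']
0.15 ['  .', '  .', '  .', '  .', '  .', '  .', '  .', '  .', '  .', ' 49', ' 54', ' 59', ' 59']
0.20 ['  .', '  .', '  .', '  .', '  .', '  .', '  .', '  .', ' 48', ' 50', ' 52', ' 53', ' 55']
0.25 ['  .', '  .', '  .', '  .', '  .', '  .', '  .', ' 48', ' 49', ' 50', ' 49', ' 51', ' 53']
0.30 ['  .', '  .', '  .', '  .', '  .', '  .', '  .', ' 49', ' 49', ' 48', ' 47', '  .', '  .']
0.35 ['  .', '  .', '  .', '  .', '  .', '  .', '  .', '  .', ' 75', '  .', '  .', '  .', '  .']
0.40 ['  .', '  .', '  .', '  .', '  .', '  .', '  .', ' 79', ' 79', '  .', '  .', '  .', '  .']
0.45 ['  .', '  .', '  .', '  .', ' 69', '  .', '  .', ' 78', ' 78', '  .', '  .', '  .', '  .']
0.50 ['  .', '  .', '  .', '  .', ' 73', ' 67', ' 67', '  .', ' 76', '  .', '  .', '  .', '  .']
0.55 ['  .', '  .', '  .', '  .', ' 70', ' 70', ' 70', ' 70', ' 73', ' 69', '  .', '  .', '  .']
0.60 ['  .', '  .', '  .', '  .', '  .', '  .', ' 70', ' 70', ' 71', ' 69', '  .', '  .', '  .']
0.65 ['  .', '  .', '  .', '  .', '  .', '  .', ' 38', ' 38', '  .', '  .', '  .', '  .', '  .']
tab2 [0.4268 0.313  0.136 ]
[[292.2155 297.4563]
 [270.1251 368.5806]
 [343.036  363.8477]]
```

View pics/wrist1.png

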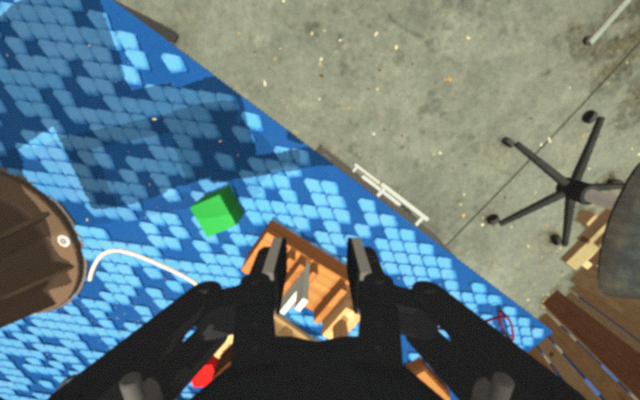

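Call:
{"name": "servo_tool", "arguments": {"series": "40 -0.157 -0.021 0.06 0 0 0.588;40 -0.157 -0.021 0.06 0 0 0.588;40 -0.157 -0.021 0.06 0 0 0.588;40 -0.157 -0.021 0.06 0 0 0.588;40 -0.157 -0.021 0.06 0 0 0.588;40 -0.157 -0.021 0.06 0 0 0.588;40 -0.157 -0.021 0.06 0 0 0.588;40 -0.157 -0.021 0.06 0 0 0.588"}}

```text
clock: 2.25
position: [0.4269, 0.3129, 0.2399]
tcp_rot: [0.0, 0.686, 0.727, -0.0]
ft_force: [0.5, -0.1, 0.6]
grip_width: 0.404
```

```bash
python3 - <<'E'
from h import *
np.set_printoptions(precision=4,suppress=True,linewidth=150)
c=cam('wrist','wrist2'); P=cloud(c); print(robot.get_state()['position'])
print(px(c,[[.427,.313,.136],[.427,.292,.1],[.507,.295,.166],[.385,.27,.136]]))
cv2.imwrite('pics/crop3.png',cv2.resize(c['pixels'][150:350,200:450,::-1],None,fx=3,fy=3,interpolation=cv2.INTER_CUBIC))
for nm,(x0,x1,y0,y1),(z0,z1) in [('tab2',(.40,.455,.295,.34),(.130,.142)),('plate2',(.41,.445,.25,.33),(.096,.105)),('tab1',(.36,.405,.24,.31),(.130,.142)),('wedge',(.48,.54,.26,.33),(.16,.172)),('plate1',(.37,.4,.25,.33),(.096,.105))]:
    Q=P[(P[...,0]>x0)&(P[...,0]<x1)&(P[...,1]>y0)&(P[...,1]<y1)&(P[...,2]>z0)&(P[...,2]<z1)&(c['depth']>0)]
    if len(Q)>5: print(nm,len(Q),cv2.minAreaRect((Q[:,:2]*1000).astype(np.float32)),Q.mean(0))
E
```

```text
[0.427  0.3128 0.2399]
[[316.0258 201.3528]
 [314.8595 209.3231]
 [416.6729 241.2451]
 [266.77   243.7348]]
tab2 206 ((428.6382141113281, 314.3566589355469), (6.961514472961426, 19.7275447845459), 3.3565735816955566) [0.4286 0.3149 0.1347]
plate2 219 ((429.5502624511719, 292.3299865722656), (7.9634857177734375, 64.0484619140625), 2.220651626586914) [0.4301 0.2797 0.0989]
tab1 43 ((388.0984802246094, 273.5120544433594), (11.709033012390137, 5.835912227630615), 53.760746002197266) [0.3887 0.2745 0.1338]
wedge 429 ((507.6354064941406, 294.22003173828125), (12.357732772827148, 21.77084732055664), 2.898226737976074) [0.5069 0.295  0.1643]
plate1 387 ((389.4043273925781, 290.5875244140625), (8.263668060302734, 60.37198257446289), 2.3727798461914062) [0.3895 0.2973 0.0989]
```

View pics/crop3.png

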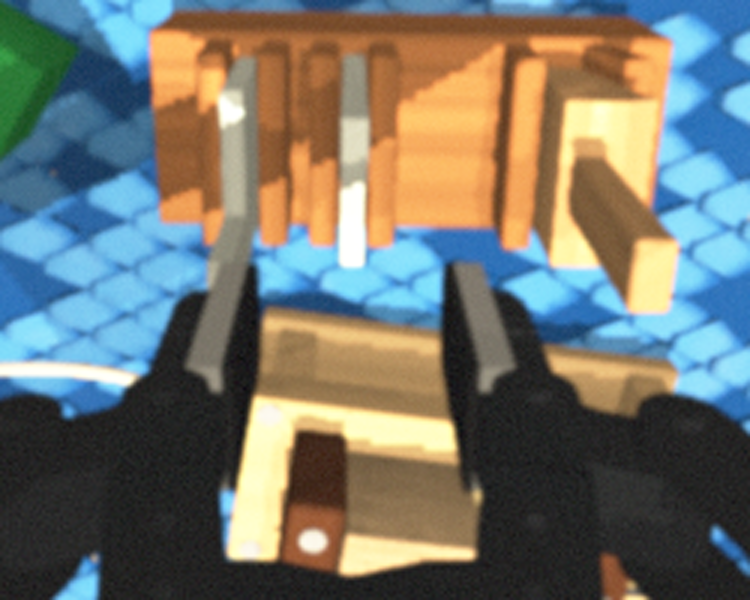

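Call:
{"name": "servo_tool", "arguments": {"series": "40 0.001 0.001 0.05 0 0 0;40 0.001 0.001 0.09 0 0 0;40 0.001 0.001 0.115 0 0 0;40 0.001 0.001 0.115 0 0 0;0 0.001 0.001 0.115 0 0 0;0 0.001 0.001 0.115 0 0 0;0 0.001 0.001 0.115 0 0 0;0 0.001 0.001 0.115 0 0 0", "force": 40}}

```text
clock: 3.3
position: [0.4285, 0.3143, 0.1262]
tcp_rot: [0.0, 0.686, 0.727, 0.001]
ft_force: [-0.9, 1.7, 8.7]
grip_width: 0.089
```

```bash
python3 - <<'E'
from h import *
np.set_printoptions(precision=4,suppress=True,linewidth=150)
c=load('wrist2'); P=cloud(c)
# jig yaw & gap refine from top0: fit lines
t=load('top0'); T=cloud(t)[140:265,300:380].reshape(-1,3)
import math
a=math.radians(-5.4); o=np.array([.4903,.1364])
def fr(a): ey=np.array([math.cos(a),math.sin(a)]); return np.array([ey[1],-ey[0]]),ey
ex,ey=fr(a)
for nm,T in(('top',T),('wrist',P[c['depth']>0])):
    d=T[:,:2]-o; jx,jy,z=d@ex,d@ey,T[:,2]
    m=(abs(jx)<.027)&(jy>.008)&(jy<.03)&(z>.079)&(z<.115)
    if m.sum()>30:
        A=np.c_[jx[m],np.ones(m.sum())]; y=jy[m]-.35*(z[m]-.075); s=np.linalg.lstsq(A,y,rcond=None)[0]; print(nm,'jawfoot',s,np.std(y-A@s),m.sum())
    for n,lo,hi,zl,zh in(('blank',-.075,.005,.1222,.127),):
        m=(abs(jx)<.023)&(jy>lo)&(jy<hi)&(z>.117)&(z<.127); 
        if m.sum()>30: print(nm,n,np.percentile(jy[m],[.5,1,99,99.5,100]),m.sum())
    m=(abs(jx)<.06)&(abs(jy)<.12)&(z>.0735)&(z<.0765)
    if m.sum()>300: print(nm,'base',cv2.minAreaRect((T[m][:,:2]*1000).astype(np.float32)))
    m=(abs(jx)<.03)&(jy>.02)&(jy<.035)&(z>.117); print(nm,'jawtop z',np.median(z[m]) if m.any() else 0)
E
```

```text
top jawfoot [0.0023 0.0114] 0.0008609027000293886 175
top blank [-0.0746 -0.0742 -0.0084 -0.0082 -0.0079] 654
top base ((489.9836120605469, 136.40380859375), (83.69979858398438, 204.7152557373047), 84.58781433105469)
top jawtop z 0.11965654705290063
wrist blank [-0.0746 -0.0744 -0.013  -0.0126 -0.0116] 641
wrist base ((482.8163146972656, 137.03045654296875), (83.41586303710938, 186.83432006835938), 84.78921508789062)
wrist jawtop z 0
```

Call:
{"name": "servo_tool", "arguments": {"series": "0 0 0 -0.03 0 0 0;0 0 0 -0.08 0 0 0;0 0 0 -0.144 0 0 0;0 -0.06 0.012 -0.144 0 0 0.04;0 -0.12 0.024 -0.144 0 0 0.08;0 -0.18 0.036 -0.144 0 0 0.12;0 -0.247 0.047 -0.144 0 0 0.151;0 -0.247 0.047 -0.144 0 0 0.151"}}

```text
clock: 4.3
position: [0.4902, 0.0669, 0.2709]
tcp_rot: [0.001, 0.741, 0.672, 0.001]
ft_force: [-0.1, 0.4, -0.3]
grip_width: 0.084
```

```bash
cat > jig.py <<'E'
from h import *
import math,sys
np.set_printoptions(precision=4,suppress=True,linewidth=150)
c=cam('wrist',sys.argv[1]); st=robot.get_state(); print(st['clock'],st['position'],st['ft_force'],st['grip_width'])
a=math.radians(-5.4); o=np.array([.4900,.1364]); ey=np.array([math.cos(a),math.sin(a)]); ex=np.array([ey[1],-ey[0]])
P=cloud(c); T=P[c['depth']>0]; d=T[:,:2]-o; jx,jy,z=d@ex,d@ey,T[:,2]
for xs in(-.02,0,.02):
    for lo in np.arange(-.09,.05,.003):
        k=(abs(jx-xs)<.01)&(jy>=lo)&(jy<lo+.003)&(z<.13)&(z>.06)
        if k.sum()>3: print('%.1f:%.1f'%(lo*1000+1.5,1000*np.median(z[k])),end=' ')
    print()
m=(abs(jx)<.027)&(jy>.005)&(jy<.03)&(z>.080)&(z<.115)
if m.sum()>30:
    y=jy[m]-.35*(z[m]-.075); print('jawfoot',np.median(y),np.polyfit(jx[m],y,1),np.std(y),m.sum())
m=(abs(jx)<.06)&(abs(jy)<.12)&(abs(z-np.median(z[(z>.07)&(z<.08)]))<.0015)
print('base',cv2.minAreaRect((T[m][:,:2]*1000).astype(np.float32)))
print(px(c,[list(o+ex*x+ey*y)+[zz] for x,y,zz in[(0,.011,.075),(0,-.008,.123),(0,-.06,.121),(-.032,.011,.075)]]))
E
python3 jig.py wrist3
```

```text
4.35 [0.49   0.0681 0.2708] [-0.3508  1.1018 -0.0199] 0.08736275230393117
-79.5:119.3 -76.5:119.9 -73.5:120.0 -70.5:120.5 -67.5:120.4 -64.5:120.2 -61.5:119.8 -58.5:110.4 -55.5:121.6 -52.5:121.5 -49.5:121.9 -46.5:121.7 -43.5:121.5 -40.5:121.9 -37.5:121.8 -34.5:121.9 -31.5:121.5 -28.5:121.6 -25.5:121.8 -22.5:121.7 -19.5:122.0 -16.5:122.0 -13.5:121.9 -10.5:121.8 -7.5:121.6 -4.5:74.7 -1.5:74.0 1.5:74.3 4.5:74.1 7.5:74.1 10.5:74.0 13.5:74.3 16.5:81.8 19.5:91.7 22.5:100.1 25.5:108.1 28.5:117.0 31.5:119.4 34.5:118.4 37.5:117.3 40.5:116.6 43.5:106.8 46.5:105.7 49.5:105.5 
-79.5:119.4 -76.5:120.2 -73.5:120.1 -70.5:120.0 -67.5:120.3 -64.5:120.0 -61.5:120.0 -58.5:119.5 -55.5:122.2 -52.5:122.2 -49.5:122.2 -46.5:122.2 -43.5:122.2 -40.5:122.1 -37.5:122.2 -34.5:122.2 -31.5:122.4 -28.5:122.3 -25.5:122.3 -22.5:122.1 -19.5:122.3 -16.5:122.0 -13.5:122.2 -10.5:122.0 -7.5:122.2 -4.5:75.6 -1.5:74.1 1.5:74.3 4.5:74.2 7.5:74.3 10.5:74.1 13.5:74.8 16.5:81.9 19.5:91.0 22.5:100.1 25.5:108.3 28.5:116.6 31.5:119.7 34.5:118.5 37.5:117.5 40.5:116.6 43.5:84.8 46.5:83.9 49.5:84.2 
-79.5:119.6 -76.5:119.9 -73.5:120.2 -70.5:120.5 -67.5:120.8 -64.5:120.5 -61.5:120.1 -58.5:119.3 -55.5:122.2 -52.5:122.3 -49.5:122.3 -46.5:122.0 -43.5:122.3 -40.5:122.3 -37.5:122.2 -34.5:122.4 -31.5:122.0 -28.5:122.3 -25.5:122.1 -22.5:122.1 -19.5:122.2 -16.5:122.0 -13.5:122.1 -10.5:122.1 -7.5:122.2 -4.5:80.2 -1.5:74.2 1.5:74.0 4.5:74.0 7.5:74.3 10.5:73.9 13.5:74.7 16.5:81.8 19.5:90.2 22.5:99.7 25.5:108.3 28.5:116.5 31.5:119.5 34.5:118.6 37.5:117.5 40.5:116.2 43.5:107.1 46.5:103.6 49.5:102.9 
jawfoot 0.013885540349471887 [0.0009 0.0139] 0.0002968147555939758 756
base ((491.6335144042969, 134.6572723388672), (84.37353515625, 204.2508544921875), 84.54737091064453)
[[319.043  114.1941]
 [299.2454 115.8864]
 [244.0401 116.1948]
 [319.0196  83.0365]]
```

View pics/wrist3.png

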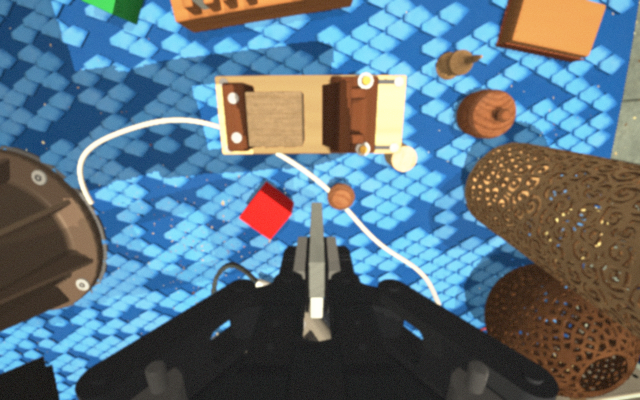

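Call:
{"name": "servo_tool", "arguments": {"series": "0 0.045 -0.002 0 0 0 0;0 0.089 -0.0035 0.02 0 0 0;0 0.089 -0.0035 0.055 0 0 0;0 0.089 -0.0035 0.055 0 0 0;0 0.089 -0.0035 0.068 0 0 0;0 0.089 -0.0035 0.08 0 0 0;0 0.089 -0.0035 0.09 0 0 0;0 0.089 -0.0035 0.09 0 0 0"}}

```text
clock: 5.35
position: [0.4949, 0.1568, 0.1802]
tcp_rot: [0.0, 0.741, 0.672, 0.0]
ft_force: [0.2, 0.2, -0.7]
grip_width: 0.082
```

```bash
python3 - <<'E'
from h import *
c=cam('side','side1'); s=robot.get_state(); print(s['position'],s['ft_force'],s['torque'],s['joint_pos'])
w=cam('wrist','wrist4')
out=np.zeros((600,800,3),np.uint8)
out[:300,:]=cv2.resize(c['pixels'][150:300,200:600,::-1],(800,300),interpolation=cv2.INTER_CUBIC)
out[300:,:]=cv2.resize(w['pixels'][120:320,:,::-1],(800,300),interpolation=cv2.INTER_CUBIC)
cv2.imwrite('pics/crop4.png',out)
E
```

```text
[0.4952408  0.15688274 0.18062016] [ 0.53556888 -0.06353714  0.01851464] [-0.02466527 -0.00469297  0.01229088] [ 2.48714936e-01  3.87650688e-01  1.96626240e+00 -6.10893333e-04
  7.85799506e-01  3.45949983e-01]
```

View pics/crop4.png

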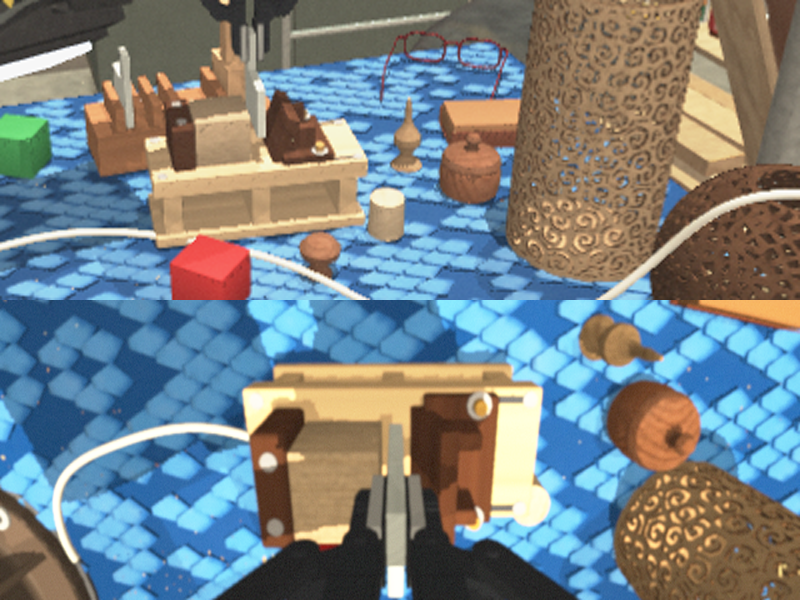

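Picture 7 shows the packer entering the gap cleanly: side crop (258,100), wrist crop (395,440), between the blank and the jaw. I'll lower it to the board.

Call:
{"name": "servo_tool", "arguments": {"series": "0 0 0 0.01 0 0 0;0 0 0 0.018 0 0 0;0 0 0 0.024 0 0 0;0 0 0 0.027 0 0 0;0 0 0 0.0285 0 0 0;0 0 0 0.03 0 0 0;0 0 0 0.03 0 0 0;0 0 0 0.03 0 0 0"}}

```text
clock: 6.45
position: [0.4958, 0.1571, 0.1512]
tcp_rot: [0.001, 0.741, 0.672, 0.001]
ft_force: [0.4, 0.9, 4.0]
grip_width: 0.089
```

Call:
{"name": "servo_tool", "arguments": {"series": "0 0 -0.001 -0.0005 0 0 0;0 0 -0.002 -0.0005 0 0 0;0 0 -0.003 -0.0005 0 0 0;0 0 -0.004 -0.0005 0 0 0;0 0 -0.0045 -0.0005 0 0 0;0 0 -0.005 -0.0005 0 0 0;0 0 -0.005 -0.0005 0 0 0;0 0 -0.005 -0.0005 0 0 0"}}

```text
clock: 7.45
position: [0.4908, 0.1576, 0.1517]
tcp_rot: [0.001, 0.74, 0.672, 0.001]
ft_force: [-1.4, 0.1, -0.6]
grip_width: 0.084
```

Call:
{"name": "servo_tool", "arguments": {"series": "0 0 -0.0005 0 0 0 0;0 0 -0.001 0 0 0 0;0 0 -0.0015 0 0 0 0;0 0 -0.002 0 0 0 0;0 0 -0.002 0 0 0 0;0 0 -0.0025 0 0 0 0;0 0 -0.0025 0 0 0 0;0 0 -0.0025 0 0 0 0"}}

```text
clock: 8.45
position: [0.4891, 0.1579, 0.1519]
tcp_rot: [0.001, 0.74, 0.672, 0.002]
ft_force: [5.6, 0.6, -1.0]
grip_width: 0.087
```

Call:
{"name": "servo_tool", "arguments": {"series": "25 0 0.0003 0 0 0 0;25 0 0.0003 0 0 0 0;25 0 0.0003 0 0 0 0;25 0 0.0003 -0.03 0 0 0;30 0 0.0003 -0.09 0 0 0;40 0.05 0.002 -0.095 0 0 -0.05;40 0.1 0.003 -0.095 0 0 -0.1;40 0.138 0.0046 -0.095 0 0 -0.148"}}

```text
clock: 9.45
position: [0.5065, 0.2966, 0.2473]
tcp_rot: [0.001, 0.688, 0.726, 0.002]
ft_force: [0.7, -0.5, 0.4]
grip_width: 0.399
```

```bash
python3 - <<'E'
from h import *
np.set_printoptions(precision=4,suppress=True,linewidth=150)
c=cam('wrist','wrist5'); P=cloud(c); s=robot.get_state(); print(s['clock'],s['position'],s['tcp_rot'],s['ft_force'])
for nm,(x0,x1,y0,y1),(z0,z1) in [('wedge',(.48,.54,.26,.33),(.16,.172)),('tabjig',(.46,.52,.12,.19),(.154,.168)),('tab1',(.36,.405,.24,.31),(.130,.142))]:
    Q=P[(P[...,0]>x0)&(P[...,0]<x1)&(P[...,1]>y0)&(P[...,1]<y1)&(P[...,2]>z0)&(P[...,2]<z1)&(c['depth']>0)]
    if len(Q)>5: print(nm,len(Q),cv2.minAreaRect((Q[:,:2]*1000).astype(np.float32)),Q.mean(0))
t=cam('top','top2')
o=np.array([.49,.1364]);T=cloud(t)[140:265,300:380].reshape(-1,3); T=T[(T[:,2]>.15)&(T[:,2]<.17)]; print(len(T),T.mean(0) if len(T) else 0)
s2=cam('side','side2')
out=np.zeros((600,800,3),np.uint8)
out[:300]=cv2.resize(s2['pixels'][170:290,200:520,::-1],(800,300),interpolation=cv2.INTER_CUBIC)
out[300:]=cv2.resize(c['pixels'][100:340,:,::-1],(800,300),interpolation=cv2.INTER_CUBIC)
cv2.imwrite('pics/crop5.png',out)
E
```

```text
9.5 [0.5072 0.3002 0.2473] [0.0011 0.6868 0.7268 0.003 ] [-1.1523  2.9954 -0.6749]
wedge 405 ((508.3951416015625, 294.4462890625), (12.00944995880127, 21.5465030670166), 2.6589303016662598) [0.5084 0.2951 0.1645]
tabjig 50 ((491.8486022949219, 167.3791961669922), (2.508837938308716, 8.015155792236328), 86.37469482421875) [0.492  0.1673 0.1576]
tab1 229 ((390.6015930175781, 267.14520263671875), (9.21051025390625, 19.886796951293945), 3.037545680999756) [0.3915 0.2677 0.1341]
43 [0.4881 0.1593 0.1607]
```

View pics/crop5.png

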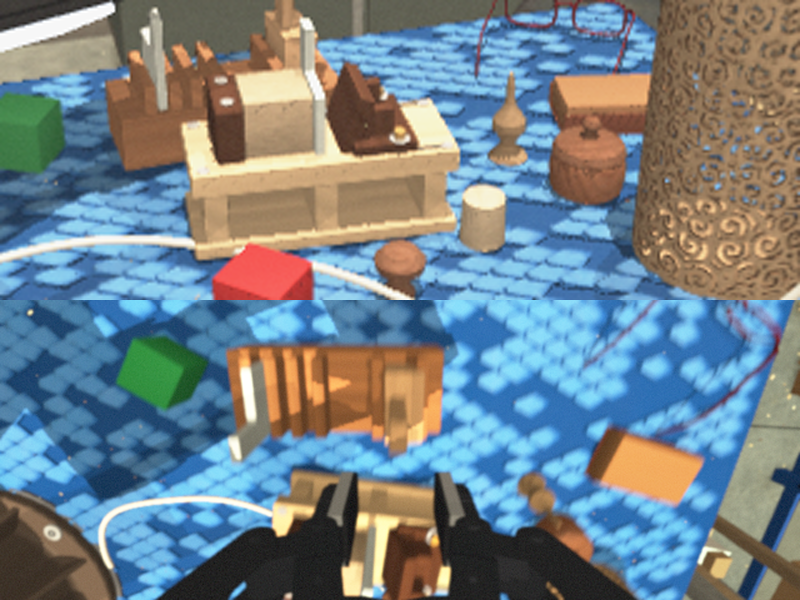

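Picture 8 shows the packer standing upright against the blank (side crop (315,90)) and clear of the jaw. The wedge is at wrist crop (400,400). I'll descend on its post.

Call:
{"name": "servo_tool", "arguments": {"series": "40 -0.0057 0 0.01 0 0 0;40 -0.0057 0 0.03 0 0 0;40 -0.0057 0 0.055 0 0 0;40 -0.0057 0 0.08 0 0 0;40 -0.0057 0 0.095 0 0 0;40 -0.0057 0 0.095 0 0 0;40 -0.0057 0 0.095 0 0 0;40 -0.0057 0 0.095 0 0 0", "force": 80}}

```text
clock: 10.6
position: [0.5075, 0.2908, 0.1526]
tcp_rot: [0.002, 0.688, 0.726, 0.002]
ft_force: [0.1, 0.0, -0.1]
grip_width: 0.403
```

Call:
{"name": "servo_tool", "arguments": {"series": "40 0.0035 0 0 0.005 0 0;40 0.0035 0 0 0.005 0 0;40 0.0035 0 0 0.005 0 0;0 0.0035 0 0 0.005 0 0;0 0.0035 0 0 0.005 0 0;0 0.0035 0 0 0.005 0 0;0 0.0035 0 0 0.005 0 0;0 0.0035 0 0 0.005 0 0", "force": 80}}

```text
clock: 11.6
position: [0.5074, 0.2943, 0.1527]
tcp_rot: [-0.0, 0.688, 0.726, 0.001]
ft_force: [0.6, 0.2, 3.2]
grip_width: 0.129
```

Call:
{"name": "servo_tool", "arguments": {"series": "0 0 0 -0.03 0 0 0;0 0 0 -0.08 0 0 0;0 0 0 -0.135 0 0 0;0 -0.045 -0.004 -0.135 0 0 0.05;0 -0.09 -0.008 -0.135 0 0 0.1;0 -0.13 -0.011 -0.135 0 0 0.13;0 -0.1594 -0.0129 -0.135 0 0 0.15;0 -0.1594 -0.0129 -0.135 0 0 0.15"}}

```text
clock: 12.6
position: [0.5026, 0.1327, 0.2874]
tcp_rot: [-0.0, 0.741, 0.671, 0.0]
ft_force: [0.4, -0.2, -0.5]
grip_width: 0.128
```

```bash
python3 - <<'E'
from h import *
np.set_printoptions(precision=4,suppress=True,linewidth=150)
c=cam('side','side3'); w=cam('wrist','wrist6'); s=robot.get_state(); print(s['clock'],s['position'],s['tcp_rot'],s['ft_force'],s['grip_width'])
out=np.zeros((600,800,3),np.uint8)
out[:300]=cv2.resize(c['pixels'][110:260,200:520,::-1],(800,300),interpolation=cv2.INTER_CUBIC)
out[300:]=cv2.resize(w['pixels'][100:340,:,::-1],(800,300),interpolation=cv2.INTER_CUBIC)
cv2.imwrite('pics/crop6.png',out)
E
```

```text
12.7 [0.5028 0.1344 0.2874] [-0.0003  0.7406  0.672   0.0006] [ 0.4722 -0.5157 -0.3924] 0.12661500679137122
```

View pics/crop6.png

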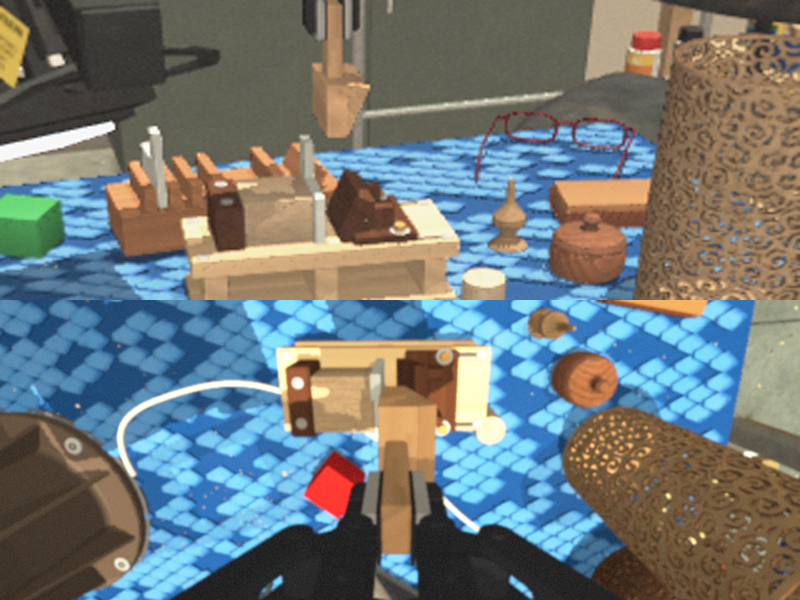

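Picture 9 shows the wedge hanging straight (side crop (338,100)) with its slope to jig +y, above the gap. I'll lower it.

Call:
{"name": "servo_tool", "arguments": {"series": "0 0 0.0003 0.025 0 0 0;0 0 0.0003 0.045 0 0 0;0 0 0.0003 0.06 0 0 0;0 0 0.0003 0.068 0 0 0;0 0 0.0003 0.074 0 0 0;0 0 0.0003 0.08 0 0 0;0 0 0.0003 0.08 0 0 0;0 0 0.0003 0.08 0 0 0"}}

```text
clock: 13.7
position: [0.5034, 0.1345, 0.2077]
tcp_rot: [-0.0, 0.741, 0.672, 0.001]
ft_force: [0.2, 0.7, 0.1]
grip_width: 0.128
```

Call:
{"name": "servo_tool", "arguments": {"series": "0 0 -0.0004 0.003 0 0 0;0 0 -0.0008 0.006 0 0 0;0 0 -0.0012 0.008 0 0 0;0 0 -0.0012 0.01 0 0 0;0 0 -0.0012 0.011 0 0 0;0 0 -0.0012 0.011 0 0 0;0 0 -0.0012 0.011 0 0 0;0 0 -0.0012 0.011 0 0 0"}}

```text
clock: 14.7
position: [0.5023, 0.1346, 0.1968]
tcp_rot: [-0.0, 0.741, 0.672, 0.001]
ft_force: [0.2, 0.8, -0.8]
grip_width: 0.126
```

Call:
{"name": "servo_tool", "arguments": {"series": "0 0 -0.0002 0.001 0 0 0;0 0 -0.0004 0.002 0 0 0;0 0 -0.0004 0.003 0 0 0;0 0 -0.0006 0.004 0 0 0;0 0 -0.0006 0.0045 0 0 0;0 0 -0.0006 0.005 0 0 0;0 0 -0.0006 0.005 0 0 0;0 0 -0.0006 0.005 0 0 0"}}

```text
clock: 15.7
position: [0.5015, 0.1347, 0.1918]
tcp_rot: [-0.0, 0.741, 0.672, 0.001]
ft_force: [-2.5, -0.5, 4.0]
grip_width: 0.127
```

Call:
{"name": "servo_tool", "arguments": {"series": "0 0 -0.0003 0.0005 0 0 0;0 0 -0.0005 0.001 0 0 0;0 0 -0.0005 0.0015 0 0 0;0 0 -0.0005 0.002 0 0 0;0 0 -0.0005 0.002 0 0 0;0 0 -0.0005 0.002 0 0 0;0 0 -0.0005 0.002 0 0 0;0 0 -0.0005 0.002 0 0 0"}}

```text
clock: 16.7
position: [0.5012, 0.1347, 0.1904]
tcp_rot: [-0.0, 0.741, 0.672, 0.001]
ft_force: [-3.2, -1.3, 13.7]
grip_width: 0.128
```

Call:
{"name": "servo_tool", "arguments": {"series": "0 0 -0.0002 0.0007 0 0 0;0 0 -0.0003 0.0009 0 0 0;0 0 -0.0003 0.001 0 0 0;0 0 -0.0003 0.001 0 0 0;0 0 -0.0003 0.001 0 0 0;0 0 -0.0003 0.001 0 0 0;0 0 -0.0003 0.001 0 0 0;0 0 -0.0003 0.001 0 0 0"}}

```text
clock: 17.7
position: [0.5012, 0.1347, 0.1903]
tcp_rot: [0.0, 0.74, 0.672, 0.002]
ft_force: [-6.1, -2.1, 22.8]
grip_width: 0.132
```

Call:
{"name": "servo_tool", "arguments": {"series": "0 0 -0.0005 0.0009 0 0 0;0 0 -0.0007 0.0009 0 0 0;0 0 -0.0007 0.0009 0 0 0;0 0 -0.0007 0.0009 0 0 0;0 0 -0.0007 0.0009 0 0 0;0 0 -0.0007 0.0009 0 0 0;0 0 -0.0007 0.0009 0 0 0;0 0 -0.0007 0.0009 0 0 0"}}

```text
clock: 18.7
position: [0.5011, 0.1348, 0.1903]
tcp_rot: [0.001, 0.74, 0.672, 0.002]
ft_force: [-3.3, -3.0, 20.3]
grip_width: 0.126
```

```bash
python3 - <<'E'
from h import *
np.set_printoptions(precision=4,suppress=True,linewidth=150)
c=cam('side','side4'); t=cam('top','top4'); w=cam('wrist','wrist7'); s=robot.get_state(); print(s['clock'],s['position'],s['tcp_rot'],s['ft_force'],s['torque'],s['grip_width'])
out=np.zeros((600,800,3),np.uint8)
out[:300]=cv2.resize(c['pixels'][150:300,200:520,::-1],(800,300),interpolation=cv2.INTER_CUBIC)
out[300:,:400]=cv2.resize(t['pixels'][140:260,240:400,::-1],(400,300),interpolation=cv2.INTER_CUBIC)
out[300:,400:]=cv2.resize(w['pixels'][100:340,160:480,::-1],(400,300),interpolation=cv2.INTER_CUBIC)
cv2.imwrite('pics/crop7.png',out)
E
```

```text
18.85 [0.5012 0.1348 0.1903] [0.0008 0.7404 0.6722 0.0021] [-3.0389 -2.019  19.6854] [-0.3873  0.9556  0.2376] 0.1282503047618815
```

View pics/crop7.png

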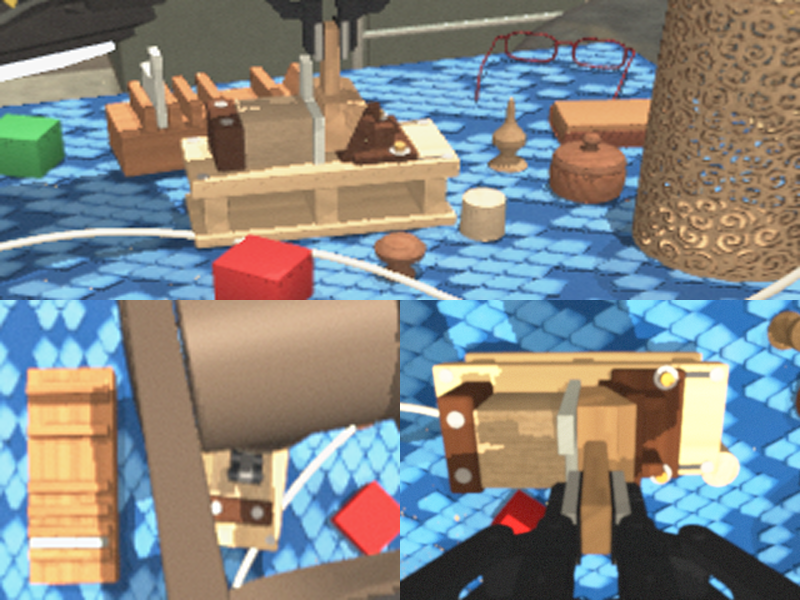

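Picture 10 shows the stack closed up: stop, blank, packer, wedge, jaw (wrist panel (440–680,430)). The unused packer is still in slot 1, and the push is steady at about 20 N. I'll hand it in.

```bash
python3 -c "
from h import *
s=robot.get_state(); print(s['clock'],s['ft_force'],s['grip_width']); print(finish_job())"
```

```text
18.85 [-3.03892422 -2.01904987 19.68535838] 0.1282503047618815
the job is handed in; nothing more can be done
None
```

The blank is wedged tight in the jig, and I handed the job in at 18.85 s with the wedge still gripped and pressed down.

**Packers:** I measured the gap at 19.3–19.8 mm, which calls for one packer. I stood packer_b, from the middle slot, upright on the board and slid it against the blank. Packer_a stayed in its slot.

**Wedge:** it went tight with its foot about 12.6 mm above the board, as the gap predicted. Raising the push from 13.7 N to 22.8 N moved it only 0.1 mm. I set the final hold at about 20 N down with an 80 N grip.

**Last checks:**
- The pictures show end stop, blank, packer, wedge and jaw closed up with no visible gap. The turned pieces look undisturbed.
- A side load of about 3.6 N remains on the wrist, so the arm is still pressing the wedge slightly towards the jaw. I judged this harmless.
- The wrist and top cameras disagreed by about 1.7 mm on the jig's position, and my first rough pixel reading of the gap came out near 22 mm. The later depth readings settled it at under 20 mm, and the height where the wedge went tight agrees.
- The force reading was 8.7 N up while I gripped the packer. It had gone by the time the packer was lifted.

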